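# Reload a row of fixings packs into the carry tray in reverse order

### The arm

A 6-joint arm with a two-finger parallel gripper is mounted at the origin on the work surface. World frame = base frame: x ahead of the robot, y to its left, z up, the work surface at z = 0. Lengths are in m, angles in degrees, forces in N, time in s.
With the tool pointing down it reaches from about 0.375 to 0.9 m from the base axis. Payload 3.1 kg.
Tool frame: the origin (TCP) lies on the centre line of the jaws, within the pads' length; the fingertips stand 17 mm ahead of it and the grasp point (between the pads) lies 2 mm behind it; z points along the fingers, y is the line along which they close (so a half turn about z gives the same grasp; the last joint's range is limited). The gripper opens to 87 mm and grips with 3 to 60 N. Pads are 19 mm wide; open, the fingers measure 117 mm over their backs; the gripper's body (75 mm by 190 mm) begins 51 mm behind the grasp point.
Start: joints at [64.143, 30.224, 82.088, -0, 67.689, -10.227], TCP at [0.168, 0.602, 0.24] pointing down, gripper open.
Joint ranges: [-176.69, 176.69], [-43.24, 126.21], [12.49, 139.97], [-82, 262], [0, 151.66], [-163.58, 163.58]. Speed limits (degrees/s): [159.86, 159.86, 180, 180, 180, 180].

### API

Orientations are given as a 3x3 rotation matrix whose columns are the frame's x, y, z axes.
In Python, from rig import bot, imaging, finder gives the robot as it stands. The module is installed in compiled form; this text tells all that it offers.
- The arm moves only by the tool play_rows, never from a script. Its argument "motion" is a list that holds one entry, the list of rows, each a list of 6 numbers: the shift along the tool's x, y, z in normalised numbers (1 is 0.6 m), then the turn, a rotation vector about the tool's x, y, z in normalised numbers (1 is 120 degrees). In form: [[[dx, dy, dz, wx, wy, wz], ...]]. A call has 1 to 8 rows; each row is the pose to reach, as a shift and turn from the pose commanded when the call began, along the tool's axes at that moment; what a row does not reach only later rows make up. A row lasts 1/12 s, in which the tool goes at most 41.7 mm and 7.16 degrees, less where a joint would pass 70% of its speed; a pose out of reach is approached as far as the arm can. Shift and turn numbers lie between -1 and 1, and a call with a number outside is refused. A call with a gripper value outside its range is refused whole. "fingers" is the finger opening in m, from 0 to 0.087, set as the call begins (left out, the last holds). The fingers move at their own pace and stop on an object; the grip force is fixed at half the most. Time passes only in rows, so rows that repeat a pose let the fingers close. It gives the time, the measured TCP pose, the force, the opening and the grip force at its end, in the units of the state.
- bot.read_state(): the state, without advancing time (a new reading comes with each control period).
- imaging.capture(name): name is "scene" or "top" or "wrist"; returns a dict with "frame" (400x640x3 uint8, red, green, blue), "camera_matrix" (3x3 intrinsics, pixels), "R" (3x3) and "t" (3): a world point X has camera coordinates R X + t. Camera axes: x right, y down, z forward; pixel columns grow to the right and rows downward; lengths in m; the calibration is good to about 2 mm. A picture is of the moment at which its call begins. There is no depth.
- bot.hand_in(): hands the job in; it is judged then, once.
Trained networks look in the newest picture that a camera, given by its name, has taken for a name from the list of things; names that differ only in an ending like _2 or _b are one class to them, and where a whole thing is asked for, a point or a joint stands for the part that bears it (a point fixed in the world has none). Each returns a list of dicts, best first, with "confidence" (0 to 1); they miss things now and then, are a little off and sometimes report something else, mostly with a low value. They report only what shows in the picture. A call takes as long as a camera call.
- finder.recognise(camera, name): "at" ([x, y, z] in m, in world coordinates, good to about 4 mm: the middle of the surface that is visible of it).
- finder.outline_of(camera, name): "pixels" (400x640 bool, what is visible of it).
The state is a dict: "time_s": time; "joint_positions": joint angles; "qvel": joint speeds; "tau": joint torques, N m; "position": TCP position; "tcp_rot": TCP orientation; "force": force on the tool from outside, world axes, zero at the start; "moment": the same for the moment, N m; "opening": opening from 0.0 (shut) to 1.0 (fully open); "grasp_force": force on a finger pad.
Only numpy, scipy, OpenCV 4.12 (cv2) and the standard library are available. Lean on these libraries where they do the work, as an engineer would, in place of code of your own. Each camera call takes 0.05 s, during which the arm holds its last target. There are 200 camera calls.

### The job

Load the blue carry tray for the fitter, who will take it from the other end: move the four packs (tall carton, low carton, tin, jar) from the red rack into the four bays of the blue tray, one to a bay, in reverse order, so that the pack that stood at the left end of the red rack goes to the right end of the blue tray, the second from the left to the second from the right, and so on. Every pack must end upright on the floor of its bay and let go; leave the paint can and the hammer where they are.

Things in the scene. Friction and masses are not known exactly. Their poses are not given: they have to be found in the camera images.
- tall_carton: Tall plain cardboard carton of screws, 52 x 52 mm, 88 mm high, 0.25 to 0.5 kg, white label on two sides (faces +-x) and a strip of paper tape over the top. Loose and rigid. x, y along its sides. Its origin is the centre of its underside, z up. Stands at the start in tray_a.
- low_carton: Low plain cardboard carton of plugs, 60 x 60 mm, 52 mm high, 0.2 to 0.42 kg, white labels on faces +-x, paper tape over the top. Loose and rigid. x, y along its sides. Its origin is the centre of its underside, z up. Stands at the start in tray_b.
- tin: Round steel tin with a bare metal lid and paper wrap, 62 mm diameter, 64 mm high, 0.28 to 0.56 kg. Loose and rigid. Its origin is the centre of its underside, z up. Stands at the start in tray_c.
- jar: Round white plastic jar with a black lid, 52 mm diameter, 78 mm high (black lid 51 mm diameter over the top 18 mm), 0.2 to 0.42 kg. Loose and rigid. Its origin is the centre of its underside, z up. Stands at the start in tray_d.
- tray_a: One of four identical bare steel trays side by side in the red rack, fixed, 89.5 mm square, floor 3 mm thick, walls 4 mm thick, 13 mm high. tall_carton starts in this one (within 4 mm of its centre, turned up to 7 degrees), so the tray keeps showing where it stood. Origin: centre of its underside, 12 mm above the bench; axes as red_rack.
- tray_b: One of four identical bare steel trays side by side in the red rack, fixed, 89.5 mm square, floor 3 mm thick, walls 4 mm thick, 13 mm high. low_carton starts in this one (within 4 mm of its centre, turned up to 7 degrees), so the tray keeps showing where it stood. Origin: centre of its underside, 12 mm above the bench; axes as red_rack.
- tray_c: One of four identical bare steel trays side by side in the red rack, fixed, 89.5 mm square, floor 3 mm thick, walls 4 mm thick, 13 mm high. tin starts in this one (within 4 mm of its centre, turned up to 7 degrees), so the tray keeps showing where it stood. Origin: centre of its underside, 12 mm above the bench; axes as red_rack.
- tray_d: One of four identical bare steel trays side by side in the red rack, fixed, 89.5 mm square, floor 3 mm thick, walls 4 mm thick, 13 mm high. jar starts in this one (within 4 mm of its centre, turned up to 7 degrees), so the tray keeps showing where it stood. Origin: centre of its underside, 12 mm above the bench; axes as red_rack.
- red_rack: Low red steel rack holding the four trays in a row, fixed, 104 x 376 mm, base 12 mm high, end plates 35 mm high. Origin: centre of its underside, on the bench; y along the row (to the robot's left, within 8 degrees), z up. Tray centres at x = 0, y = -135, -45, +45, +135 mm in its frame. It may be the nearer or the farther rack.
- blue_tray: Blue plastic carry tray, four bays in a row, fixed, empty, 100 x 376 mm. Origin: centre of its underside, on the bench; y along the row (to the robot's left, within 8 degrees), z up. Bay centres at x = 0, y = -135, -45, +45, +135 mm in its frame; bay 84 (x) by 82 (y) mm inside, floor 6 mm above the bench; walls and dividers 8 mm thick, tops at 16 mm; end plates 34 mm high.
- paint_can: Bystander: closed paint can, 90 mm diameter, 110 mm high, standing on the bench to the left. Origin: centre of its underside.
- hammer: Bystander: wooden-handled hammer, about 0.26 m long, lying flat on the bench to the right, its length roughly along the robot's forward direction or up to 40 degrees off square to it. Origin: near mid-length, on its underside.

How it is judged:
By the outcome, as a careful person would: the job done as asked, in the order asked, and still so for the second after the job is handed in, with the robot touching nothing.
It also fails if it takes over 112 s, if anything falls off the work surface, if the arm or the gripper's body presses on something with over 40 N, if the wrist force passes 120 N, or if a joint passes its speed limit or range.

## Working session

There is one attempt and no reset: what is moved stays moved. The work goes in short steps, Python scripts to look and compute and a tool call to move; the robot and the scene stay as the last step left them, time stands still between calls to the robot, and variables do not carry over. Pictures are saved under pics/ and viewed, at most 14 in all, crops included, and the job is handed in when it is done.

Besides the shell and the picture viewer there is one more tool, called after "Call:" in YAML: its name, and indented under it one key for each argument. play_rows: Moves the arm, as the interface text tells. Its arguments: {"type":"object","properties":{"motion":{"type":"array"},"fingers":{"type":"number"}},"required":["motion"]}

```bash
mkdir -p pics; python3 - <<'E'
from rig import bot, imaging, finder
import cv2, numpy as np
s=bot.read_state(); print(s['time_s'],s['position'],s['tcp_rot'],s['force'],s['opening'])
for c in ['scene','top']:
    d=imaging.capture(c); cv2.imwrite(f'pics/{c}0.png',d['frame'][:,:,::-1])
    print(c,d['camera_matrix'],d['R'],d['t'])
    for n in ['tall_carton','low_carton','tin','jar','tray_a','red_rack','blue_tray','paint_can','hammer']:
        r=finder.recognise(c,n); print(n,[(np.round(q['at'],3).tolist(),round(q['confidence'],2)) for q in r[:5]])
E
```

```text
0.0 [0.1680649  0.6012744  0.23857401] [[-9.63021287e-01  2.69423671e-01 -9.41297352e-04]
 [ 2.69425029e-01  9.63019476e-01 -1.90829127e-03]
 [ 3.92348843e-04 -2.09133419e-03 -9.99997736e-01]] [0.18724012 0.46733968 0.80239007] 1.0026406838442492
scene [[458.73085979   0.         318.68136285]
 [  0.         458.73085979 204.91920979]
 [  0.           0.           1.        ]] [[ 0.63212526  0.77471705  0.01520385]
 [ 0.62867895 -0.50129883 -0.59452692]
 [-0.45296847  0.38537382 -0.80393195]] [-0.3336865  -0.33520289  1.58405826]
tall_carton [([0.663, -0.013, 0.091], 0.72)]
low_carton [([0.657, 0.088, 0.067], 0.97)]
tin [([0.675, -0.096, 0.078], 0.72)]
jar [([0.64, 0.168, 0.079], 0.88)]
tray_a [([0.686, -0.103, 0.018], 0.97), ([0.66, 0.176, 0.012], 0.8), ([0.687, -0.005, 0.017], 0.69), ([0.639, 0.166, 0.078], 0.65), ([0.682, 0.094, 0.015], 0.56)]
red_rack [([0.691, -0.027, 0.011], 0.68), ([0.68, 0.097, 0.019], 0.28)]
blue_tray [([0.468, -0.002, 0.008], 0.66), ([0.657, 0.089, 0.067], 0.42)]
paint_can [([0.541, 0.415, 0.087], 0.96)]
hammer [([0.64, 0.169, 0.075], 0.61), ([0.62, -0.442,
[... 180 characters left out ...]
5498]
 [-0.98604819 -0.01325331 -0.16593164]
 [ 0.16600232 -0.00441652 -0.98611547]] [-0.01466899  0.55754357  1.00577108]
tall_carton [([0.648, 0.001, 0.103], 0.94), ([0.66, -0.089, 0.081], 0.73), ([0.64, 0.093, 0.067], 0.27)]
low_carton [([0.638, 0.093, 0.064], 0.59)]
tin [([0.66, -0.09, 0.079], 0.86), ([0.636, 0.016, 0.016], 0.7)]
jar [([0.623, 0.177, 0.093], 0.61), ([0.646, 0.002, 0.102], 0.5)]
tray_a [([0.635, 0.019, 0.016], 0.89), ([0.629, 0.088, 0.011], 0.86), ([0.644, -0.07, 0.016], 0.81), ([0.621, 0.169, 0.015], 0.65)]
red_rack []
blue_tray [([0.466, 0.004, 0.008], 0.62), ([0.638, 0.016, 0.019], 0.43)]
paint_can [([0.523, 0.418, 0.113], 0.74)]
hammer [([0.589, -0.441, 0.024], 0.82)]
```

View pics/scene0.png

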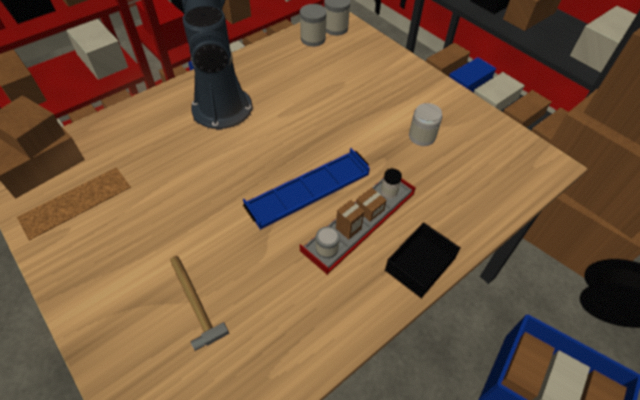

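View pics/top0.png

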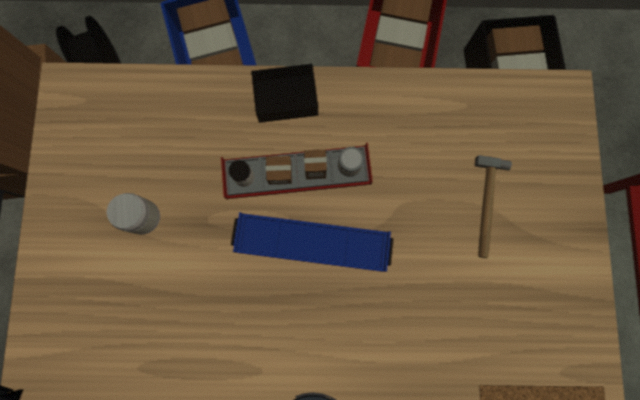

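The robot's left-to-right order is jar, low carton, tall carton, tin. In the top view the red rack runs along row ~170, columns 225–370, and the blue tray along row ~242, columns 235–390. The rack is the farther of the two, and they are yawed in opposite directions.

```bash
cat > h.py <<'E'
from rig import bot, imaging, finder
import numpy as np, cv2
def row(target, yaw_y):
    """row for tool-down pose: target TCP xyz, tool y axis at angle yaw_y (deg) from world x"""
    s=bot.read_state(); R=np.array(s['tcp_rot']); p=np.array(s['position'])
    a=np.radians(yaw_y); y=np.array([np.cos(a),np.sin(a),0]); z=np.array([0,0,-1.]); x=np.cross(y,z)
    T=np.stack([x,y,z],1)
    w=np.degrees(cv2.Rodrigues(R.T@T)[0].ravel())
    print('t',round(s['time_s'],2),'p',p.round(4),'F',np.round(s['force'],1),'row',(R.T@(np.array(target)-p)).round(4),w.round(2))
def back(c,uv,z):
    uv=np.atleast_2d(uv).astype(float); K=np.array(c['camera_matrix']);R=np.array(c['R']);t=np.array(c['t'])
    d=(R.T@np.linalg.inv(K)@np.c_[uv,np.ones(len(uv))].T).T; o=-R.T@t
    return o+d*((z-o[2])/d[:,2])[:,None]
def proj(c,X):
    q=(np.array(c['R'])@np.atleast_2d(X).T).T+np.array(c['t']); q=q@np.array(c['camera_matrix']).T
    return q[:,:2]/q[:,2:]
E
python3 - <<'E'
from h import *
row((0.56,0.03,0.38),8)
d=imaging.capture('top')
for n,z in [('blue_tray',.016)]:
    for q in finder.outline_of('top',n)[:2]:
        m=q['pixels']; v,u=np.nonzero(m); P=back(d,np.c_[u,v],z)[:,:2].astype(np.float32); print(n,q['confidence'],cv2.minAreaRect(P))
hsv=cv2.cvtColor(d['frame'],cv2.COLOR_RGB2HSV)
m=(hsv[...,0]>105)&(hsv[...,0]<130)&(hsv[...,1]>150); m[:200]=0;m[290:]=0
v,u=np.nonzero(m); print(cv2.minAreaRect(back(d,np.c_[u,v],.016)[:,:2].astype(np.float32)))
m=((hsv[...,0]>170)|(hsv[...,0]<6))&(hsv[...,1]>150); m[:135]=0;m[205:]=0;m[:,:210]=0;m[:,385:]=0
v,u=np.nonzero(m); print(cv2.minAreaRect(back(d,np.c_[u,v],.016)[:,:2].astype(np.float32)))
E
```

```text
t 1.0 p [0.1684 0.6019 0.2396] F [ 0.6 -0.3 -0.4] row [-0.5312 -0.4452 -0.1404] [ 0.    0.   66.37]
blue_tray 0.89 ((0.4684683382511139, 0.006810411810874939), (0.40375345945358276, 0.10365231335163116), 83.2455062866211)
((0.4678723216056824, 0.007029399275779724), (0.3857831358909607, 0.09472157061100006), 83.39994049072266)
((0.648813009262085, 0.049627214670181274), (0.10313285142183304, 0.3780475854873657), 6.573619842529297)
```

Units first: shifts go in shares of 0.6 m and turns go in shares of 120 degrees. So -0.531 m is -0.885, -0.445 m is -0.7417, 66 degrees is 0.55.

Call:
play_rows:
  motion:
    - [[-0.885,-0.7417,-0.2333,0,0,0.55],[-0.885,-0.7417,-0.2333,0,0,0.55],[-0.885,-0.7417,-0.2333,0,0,0.55],[-0.885,-0.7417,-0.2333,0,0,0.55],[-0.885,-0.7417,-0.2333,0,0,0.55],[-0.885,-0.7417,-0.2333,0,0,0.55],[-0.885,-0.7417,-0.2333,0,0,0.55],[-0.885,-0.7417,-0.2333,0,0,0.55]]

```text
time_s: 1.77
position: [0.3536, 0.3306, 0.3062]
tcp_rot: [[-0.288, 0.958, 0.001], [0.958, 0.288, 0.0], [0.0, 0.001, -1.0]]
force: [1.8, 0.5, 0.2]
opening: 1.001
grasp_force: 0.0
```

```bash
python3 - <<'E'
from h import *
row((0.56,0.03,0.38),7)
E
```

```text
t 1.77 p [0.3536 0.3306 0.3062] F [1.8 0.5 0.2] row [-0.3473  0.1111 -0.0737] [ 0.04 -0.01  9.74]
```

Scaled: -0.347 m is -0.5783, 0.111 m is 0.185, 9.7 degrees is 0.0808.

Call:
play_rows:
  motion:
    - [[-0.5783,0.185,-0.1233,0,0,0.0808],[-0.5783,0.185,-0.1233,0,0,0.0808],[-0.5783,0.185,-0.1233,0,0,0.0808],[-0.5783,0.185,-0.1233,0,0,0.0808],[-0.5783,0.185,-0.1233,0,0,0.0808],[-0.5783,0.185,-0.1233,0,0,0.0808],[-0.5783,0.185,-0.1233,0,0,0.0808],[-0.5783,0.185,-0.1233,0,0,0.0808]]

```text
time_s: 2.43
position: [0.5402, 0.0622, 0.3726]
tcp_rot: [[-0.128, 0.992, 0.0], [0.992, 0.128, 0.0], [0.0, 0.0, -1.0]]
force: [1.1, 1.3, -0.1]
opening: 1.003
grasp_force: 0.0
```

```bash
python3 - <<'E'
from h import *
row((0.57,0.03,0.38),7)
d=imaging.capture('wrist'); cv2.imwrite('pics/w1.png',d['frame'][:,:,::-1])
c=-np.array(d['R']).T@d['t']; print('cam',c, d['R'])
b=np.array([[.64,.17,.1],[.66,-.09,.1],[.48,.14,.01],[.45,-.13,.01]]);print(proj(d,b))
E
```

```text
t 2.43 p [0.5402 0.0622 0.3726] F [ 1.1  1.3 -0.1] row [-0.0357  0.0255 -0.0074] [ 0.03 -0.01  0.35]
cam [0.52907961 0.14469166 0.51809572] [[ 9.91886941e-01  1.27119879e-01  9.12264018e-04]
 [ 1.20918049e-01 -9.45661574e-01  3.01832755e-01]
 [ 3.92316364e-02 -2.99273659e-01 -9.53360454e-01]]
[[415.08474946  89.05949425]
 [391.07195307 274.61711827]
 [291.13152522  97.28185235]
 [259.46339662 254.32894149]]
```

View pics/w1.png

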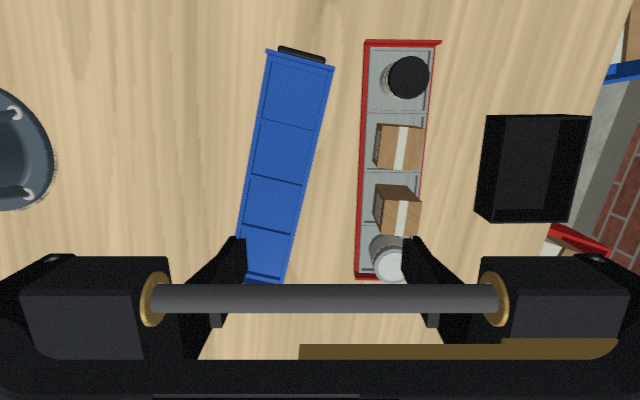

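The view shows the jar lid at (407,77), the low carton at (398,148), the tall carton at (398,212) and the tin at (388,264), which is partly hidden by a finger. The blue tray runs from (300,60) to (263,275). I'll take two more wrist views for parallax.

Scaled: 0.08 m is 0.1333, -0.05 m is -0.0833, 0.3 degrees is 0.0025.

Call:
play_rows:
  motion:
    - [[-0.0833,0.1333,-0.0117,0,0,0.0025],[-0.0833,0.1333,-0.0117,0,0,0.0025],[-0.0833,0.1333,-0.0117,0,0,0.0025],[-0.0833,0.1333,-0.0117,0,0,0.0025],[-0.0833,0.1333,-0.0117,0,0,0.0025],[-0.0833,0.1333,-0.0117,0,0,0.0025]]

```text
time_s: 2.98
position: [0.6239, 0.0256, 0.3786]
tcp_rot: [[-0.124, 0.992, -0.002], [0.992, 0.124, 0.001], [0.001, -0.002, -1.0]]
force: [-0.3, 0.7, -0.7]
opening: 0.998
grasp_force: 0.0
```

```bash
cat > cap.py <<'E'
from h import *
import pickle,sys
NM=['tall_carton','low_carton','tin','jar','blue_tray','red_rack']
def grab(tag,cam):
    d=imaging.capture(cam); o={'cam':d,'m':{}}
    for n in NM:
        r=finder.outline_of(cam,n); o['m'][n]=[(q['confidence'],q['pixels'],np.argwhere(q['pixels']).mean(0)[::-1].round().tolist(),int(q['pixels'].sum())) for q in r if q['confidence']>.4]
        print(tag,n,[(round(q[0],2),q[2],q[3]) for q in o['m'][n]])
    cv2.imwrite(f'pics/{tag}.png',d['frame'][:,:,::-1]); pickle.dump(o,open(tag+'.pkl','wb'))
E
python3 - <<'E'
from cap import *
grab('w2','wrist'); grab('t1','top'); grab('s1','scene')
row((0.58,-0.09,0.38),7)
E
```

```text
w2 tall_carton [(0.75, [344.0, 179.0], 1813)]
w2 low_carton [(0.77, [345.0, 113.0], 1882)]
w2 tin [(0.98, [342.0, 230.0], 1681)]
w2 jar [(0.61, [346.0, 39.0], 1697)]
w2 blue_tray [(0.85, [229.0, 131.0], 15767)]
w2 red_rack [(0.85, [338.0, 102.0], 2903), (0.48, [229.0, 130.0], 15930)]
t1 tall_carton []
t1 low_carton []
t1 tin [(0.78, [350.0, 161.0], 625)]
t1 jar []
t1 blue_tray [(0.94, [349.0, 247.0], 3484), (0.48, [329.0, 180.0], 101)]
t1 red_rack [(0.91, [359.0, 172.0], 247)]
s1 tall_carton [(0.65, [349.0, 219.0], 781)]
s1 low_carton [(0.58, [371.0, 203.0], 607)]
s1 tin [(0.89, [327.0, 241.0], 649)]
s1 jar [(0.92, [391.0, 182.0], 439)]
s1 blue_tray [(0.74, [306.0, 188.0], 3842)]
s1 red_rack [(0.79, [355.0, 234.0], 614)]
t 4.03 p [0.6252 0.0248 0.3789] F [-0.1  0.1  0.1] row [-0.1083 -0.059  -0.0011] [-0.   -0.    0.07]
```

Scaled: -0.108 m is -0.18, -0.059 m is -0.0983.

Call:
play_rows:
  motion:
    - [[-0.18,-0.0983,-0.0017,0,0,0],[-0.18,-0.0983,-0.0017,0,0,0],[-0.18,-0.0983,-0.0017,0,0,0],[-0.18,-0.0983,-0.0017,0,0,0],[-0.18,-0.0983,-0.0017,0,0,0],[-0.18,-0.0983,-0.0017,0,0,0]]

```text
time_s: 4.53
position: [0.5801, -0.0896, 0.38]
tcp_rot: [[-0.122, 0.992, 0.0], [0.992, 0.122, 0.001], [0.001, 0.001, -1.0]]
force: [0.2, 0.1, -0.6]
opening: 1.002
grasp_force: 0.0
```

```bash
cat > fit.py <<'E'
from h import *
import pickle
from scipy.optimize import minimize
D={'tall_carton':(52,88),'low_carton':(60,52),'tin':(62,64),'jar':(52,78)}
def hull(n,p):
    x,y,yaw,z0=p
    if n=='blue_tray': q=np.array([[50,188],[-50,188],[-50,-188],[50,-188.]])/1000; zs=[z0,z0+.016]
    else:
        w,h=D[n]; h/=1000; zs=[z0,z0+h]; a=np.linspace(0,2*np.pi,48,endpoint=False)
        q=np.c_[np.cos(a),np.sin(a)]*w/2000 if n in('tin','jar') else np.array([[1,1],[-1,1],[-1,-1],[1,-1.]])*w/2000
    c,s=np.cos(yaw),np.sin(yaw); q=q@np.array([[c,s],[-s,c]])+[x,y]
    return np.vstack([np.c_[q,np.full(len(q),z)] for z in zs])
def soft(c,n,p):
    S=4; m=np.zeros((400*S,640*S),np.uint8); uv=proj(c,hull(n,p))
    cv2.fillConvexPoly(m,cv2.convexHull(((uv+.5)*S).astype(np.int32)),255)
    return cv2.resize(m,(640,400),interpolation=cv2.INTER_AREA)/255.
def fit(n,views,p0,fixz=None,occ={}):
    def cost(q):
        p=[q[0],q[1],q[2]*10,fixz if fixz is not None else q[3]]
        e=0
        for c,m in views:
            r=soft(c,n,p); e+=np.abs(r-m).sum()/m.sum()
        return e/len(views)
    q0=np.array([p0[0],p0[1],p0[2]/10,p0[3]]); sim=np.vstack([q0]+[q0+np.eye(4)[i]*[.01,.01,.01,.01][i] for i in range(4)])
    r=minimize(cost,q0,method='Nelder-Mead',options=dict(initial_simplex=sim,xatol=1e-4,fatol=1e-4,maxiter=250))
    return r.x*[1,1,10*57.2958,1],r.fun
E
python3 - <<'E'
from cap import *
grab('w3','wrist')
from fit import *
V={k:pickle.load(open(k+'.pkl','rb')) for k in ['w2','w3','s1']}
P={'tall_carton':(.648,0,.11,.015),'low_carton':(.638,.09,.11,.015),'tin':(.66,-.09,0,.015),'jar':(.63,.175,0,.015)}
for n in P:
    for ks in (['w2','w3'],['w2','w3','s1'],['w2','s1'],['w2'],['w3']):
        vs=[(V[k]['cam'],V[k]['m'][n][0][1]*1.) for k in ks if V[k]['m'][n]]
        if len(vs)<len(ks): continue
        x,f=fit(n,vs,P[n],fixz=.015 if len(ks)==1 else None); print(n,ks,x.round(4),round(f,3))
E
```

```text
w3 tall_carton [(0.82, [388.0, 100.0], 2158)]
w3 low_carton [(0.97, [388.0, 28.0], 2789)]
w3 tin [(0.97, [383.0, 163.0], 1790)]
w3 jar []
w3 blue_tray [(0.69, [255.0, 99.0], 14016)]
w3 red_rack [(0.97, [360.0, 114.0], 1327), (0.5, [371.0, 150.0], 1485)]
tall_carton ['w2', 'w3'] [6.5490e-01 8.0000e-04 3.4765e+00 1.4900e-02] 0.029
tall_carton ['w2', 'w3', 's1'] [6.5460e-01 1.3000e-03 3.2216e+00 1.7100e-02] 0.042
tall_carton ['w2', 's1'] [6.5440e-01 1.5000e-03 4.3846e+00 1.7000e-02] 0.045
tall_carton ['w2'] [6.5480e-01 9.0000e-04 3.6066e+00 2.0700e-02] 0.026
tall_carton ['w3'] [6.5500e-01 1.0000e-03 3.4789e+00 1.8700e-02] 0.031
low_carton ['w2', 'w3'] [0.6436 0.0919 3.2959 0.019 ] 0.05
low_carton ['w2', 'w3', 's1'] [0.6434 0.092  3.1874 0.0181] 0.089
low_carton ['w2', 's1'] [0.6436 0.0925 3.198  0.019 ] 0.116
low_carton ['w2'] [0.6437 0.0921 2.352  0.0203] 0.05
low_carton ['w3'] [0.6441 0.0919 1.8387 0.0195] 0.024
tin ['w2', 'w3'] [ 0.6673 -0.0877 -0.6635  0.0131] 0.034
tin ['w2', 'w3', 's1'] [ 0.6663 -0.0867 -3.6372  0.0173] 0.052
tin ['w2', 's1'] [ 0.6659 -0.0858 -3.1036  0.017 ] 0.054
tin ['w2'] [ 0.6662 -0.0864 -3.2219  0.0193] 0.034
tin ['w3'] [ 0.6673 -0.0877 -3.0182  0.0207] 0.025
jar ['w2', 's1'] [0.6315 0.1828 0.2444 0.016 ] 0.135
jar ['w2'] [0.6314 0.1819 3.1955 0.01  ] 0.058
```

View pics/w2.png

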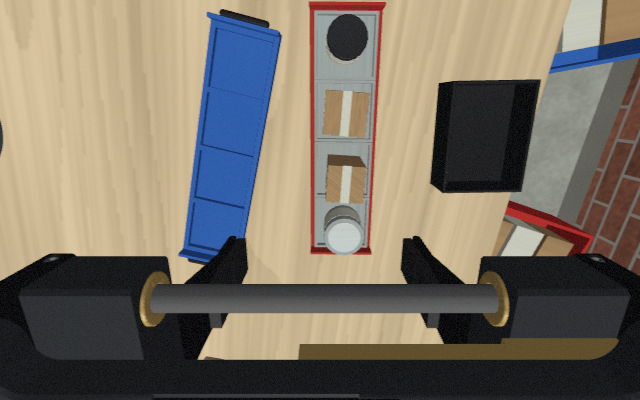

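The w2 picture shows all four packs clear, with the jar at (347,38), low carton (345,112), tall carton (346,178) and tin (343,231). The blue tray runs from (245,22) to (210,255), with its dividers visible.

```bash
python3 - <<'E'
from fit import *
import fit as F
V={k:pickle.load(open(k+'.pkl','rb'))['cam'] for k in ['w2','w3','s1']}
def soft(c,n,p):
    S=4; m=np.zeros((400*S,640*S),np.uint8); x,y,yaw,z0=p; co,s=np.cos(yaw),np.sin(yaw)
    for ya,yb,h in((-.188,.188,.016),(.18,.188,.034),(-.188,-.18,.034)):
        q=np.array([[.05,ya],[-.05,ya],[-.05,yb],[.05,yb]])@np.array([[co,s],[-s,co]])+[x,y]
        X=np.vstack([np.c_[q,np.full(4,z)] for z in(z0,z0+h)])
        cv2.fillConvexPoly(m,cv2.convexHull(((proj(c,X)+.5)*S).astype(np.int32)),255)
    return cv2.resize(m,(640,400),interpolation=cv2.INTER_AREA)/255.
F.soft=soft
M={}
for k,c in V.items():
    h=cv2.cvtColor(c['frame'],cv2.COLOR_RGB2HSV); m=((h[...,0]>100)&(h[...,0]<130)&(h[...,1]>120)).astype(np.uint8)
    n,l,st,_=cv2.connectedComponentsWithStats(cv2.morphologyEx(m,cv2.MORPH_CLOSE,np.ones((5,5))))
    r=soft(c,'',(.468,.007,-.116,0)); i=max(range(1,n),key=lambda j:((l==j)*r).sum()); M[k]=(l==i)*1.; print(k,st[i])
for ks in(['w2'],['s1'],['w2','s1']):
    for z in((0,) if len(ks)==1 else (0,None)): print(ks,z,*[a.round(4) for a in fit('blue_tray',[(V[k],M[k]) for k in ks],(.468,.007,-.116,0),fixz=z)])
row((.6315,.1825,.15),5)
E
```

```text
w2 [  179    12   102   272 15376]
w3 [  205     0   104   208 13639]
s1 [ 244  149  125   79 3510]
['w2'] 0 [ 4.6810e-01  8.2000e-03 -6.7078e+00  5.5000e-03] 0.0739
['s1'] 0 [ 0.4648  0.0095 -5.9097  0.0085] 0.1011
['w2', 's1'] 0 [ 4.6760e-01  8.8000e-03 -6.6868e+00  5.6000e-03] 0.0917
['w2', 's1'] None [ 4.6680e-01  9.7000e-03 -6.6181e+00 -3.9000e-03] 0.0892
t 4.88 p [ 0.5802 -0.0887  0.3798] F [ 0.   0.2 -0.1] row [0.2627 0.0847 0.2299] [-0.   -0.01  2.17]
```

Scaled: 0.263 m is 0.4383, 0.21 m is 0.35, 2 degrees is 0.0167.

Call:
play_rows:
  motion:
    - [[0.4383,0.1417,0.35,0,0,0.0167],[0.4383,0.1417,0.35,0,0,0.0167],[0.4383,0.1417,0.35,0,0,0.0167],[0.4383,0.1417,0.35,0,0,0.0167],[0.4383,0.1417,0.35,0,0,0.0167],[0.4383,0.1417,0.35,0,0,0.0167],[0.4383,0.1417,0.35,0,0,0.0167],[0.4383,0.1417,0.35,0,0,0.0167]]

```text
time_s: 5.55
position: [0.63, 0.1732, 0.1771]
tcp_rot: [[-0.089, 0.996, 0.0], [0.996, 0.089, 0.0], [-0.0, 0.0, -1.0]]
force: [0.5, -0.9, 0.4]
opening: 1.002
grasp_force: 0.0
```

```bash
python3 -c "
from h import *
row((.6315,.1825,.17),5)"
```

```text
t 5.55 p [0.63   0.1732 0.1771] F [ 0.5 -0.9  0.4] row [0.0091 0.0023 0.0071] [0.02 0.   0.12]
```

Scaled: 0.05 m is 0.0833, 0.009 m is 0.015.

Call:
play_rows:
  motion:
    - [[0.015,0.0033,0.0117,0,0,0],[0.015,0.0033,0.05,0,0,0],[0.015,0.0033,0.0833,0,0,0],[0.015,0.0033,0.0833,0,0,0]]

```text
time_s: 5.88
position: [0.6281, 0.1804, 0.1242]
tcp_rot: [[-0.09, 0.996, -0.008], [0.996, 0.09, -0.001], [-0.0, -0.008, -1.0]]
force: [-0.5, -0.2, 0.0]
opening: 1.002
grasp_force: 0.0
```

```bash
python3 -c "
from h import *
row((.6315,.1825,.05),5)"
```

```text
t 5.88 p [0.6281 0.1804 0.1242] F [-0.5 -0.2  0. ] row [0.0018 0.0041 0.0742] [-0.48  0.03  0.15]
```

Scaled: 0.074 m is 0.1233, 0.002 m is 0.0033.

Call:
play_rows:
  motion:
    - [[0.0033,0.0033,0.0333,0,0,0],[0.0033,0.0033,0.0667,0,0,0],[0.0033,0.0033,0.1,0,0,0],[0.0033,0.0033,0.1233,0,0,0],[0.0033,0.0033,0.1233,0,0,0],[0.0033,0.0033,0.1233,0,0,0]]

```text
time_s: 6.38
position: [0.6329, 0.1821, 0.0544]
tcp_rot: [[-0.088, 0.996, -0.001], [0.996, 0.088, -0.0], [-0.0, -0.001, -1.0]]
force: [-0.1, -0.3, -0.1]
opening: 1.002
grasp_force: 0.0
```

```bash
python3 - <<'E'
from h import *
row((.6315,.1825,.05),5)
d=imaging.capture('wrist'); cv2.imwrite('pics/j1.png',d['frame'][:,:,::-1])
E
```

```text
t 6.38 p [0.6329 0.1821 0.0544] F [-0.1 -0.3 -0.1] row [ 0.0005 -0.0014  0.0044] [-0.03  0.    0.06]
```

View pics/j1.png

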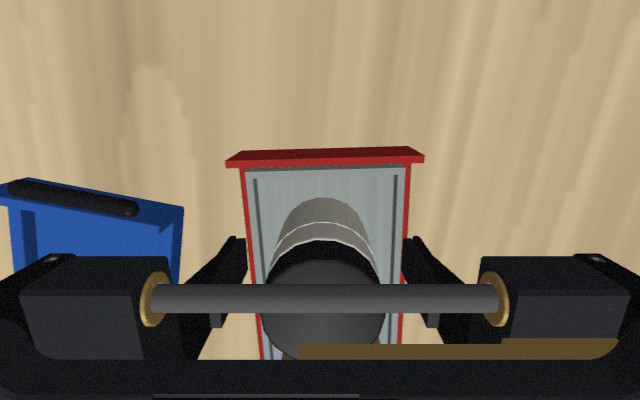

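The jar sits centred between the fingers, at columns 262–387 against finger edges at 247 and 402. Closing on it now.

Scaled: 0.004 m is 0.0067, -0.001 m is -0.0017.

Call:
play_rows:
  motion:
    - [[0,-0.0017,0.0067,0,0,0],[0,-0.0017,0.0067,0,0,0]]

```text
time_s: 6.6
position: [0.6324, 0.1823, 0.0512]
tcp_rot: [[-0.088, 0.996, 0.002], [0.996, 0.088, 0.0], [0.0, 0.002, -1.0]]
force: [0.3, -1.0, -0.8]
opening: 1.0
grasp_force: 0.0
```

Call:
play_rows:
  motion:
    - [[0,0,0,0,0,0],[0,0,0,0,0,0],[0,0,0,0,0,0],[0,0,0,0,0,0],[0,0,0,0,0,0],[0,0,0,0,0,0],[0,0,0,0,0,0],[0,0,0,0,0,0]]
  fingers: 0.02

```text
time_s: 7.27
position: [0.632, 0.1823, 0.0503]
tcp_rot: [[-0.089, 0.996, 0.0], [0.996, 0.089, 0.0], [-0.0, 0.0, -1.0]]
force: [0.8, 0.7, 0.0]
opening: 0.594
grasp_force: 30.0
```

Scaled: -0.13 m is -0.2167, -0.11 m is -0.1833.

Call:
play_rows:
  motion:
    - [[0,0,-0.0333,0,0,0],[0,0,-0.0833,0,0,0],[0,0,-0.1333,0,0,0],[0,0,-0.1833,0,0,0],[0,0,-0.2167,0,0,0],[0,0,-0.2167,0,0,0]]

```text
time_s: 7.77
position: [0.6345, 0.1827, 0.1848]
tcp_rot: [[-0.089, 0.996, 0.009], [0.996, 0.089, 0.001], [0.0, 0.009, -1.0]]
force: [2.0, -0.1, -2.5]
opening: 0.59
grasp_force: 30.0
```

```bash
python3 -c "
from h import *
row((.4522,-.1266,.18),-6.7)"
```

```text
t 7.77 p [0.6345 0.1827 0.1848] F [ 2.  -0.1 -2.5] row [-0.2919 -0.209   0.0029] [ 0.5  -0.07 11.78]
```

Scaled: -0.292 m is -0.4867, -0.206 m is -0.3433, 11.8 degrees is 0.0983.

Call:
play_rows:
  motion:
    - [[-0.05,-0.0333,0,0,0,0.0167],[-0.4867,-0.3433,0.005,0,0,0.0983],[-0.4867,-0.3433,0.005,0,0,0.0983],[-0.4867,-0.3433,0.005,0,0,0.0983],[-0.4867,-0.3433,0.005,0,0,0.0983],[-0.4867,-0.3433,0.005,0,0,0.0983],[-0.4867,-0.3433,0.005,0,0,0.0983],[-0.4867,-0.3433,0.005,0,0,0.0983]]

```text
time_s: 8.43
position: [0.4649, -0.1019, 0.1759]
tcp_rot: [[0.117, 0.993, -0.003], [0.993, -0.117, 0.001], [0.001, -0.003, -1.0]]
force: [0.4, -0.9, -3.5]
opening: 0.593
grasp_force: 30.0
```

```bash
python3 -c "
from h import *
row((.4522,-.1266,.10),-6.7)"
```

```text
t 8.43 p [ 0.4649 -0.1019  0.1759] F [ 0.4 -0.9 -3.5] row [-0.0261 -0.0095  0.0759] [-0.2  -0.06  0.01]
```

Scaled: 0.076 m is 0.1267, 0.01 m is 0.0167.

Call:
play_rows:
  motion:
    - [[-0.0433,-0.0158,0.0167,0,0,0],[-0.0433,-0.0158,0.075,0,0,0],[-0.0433,-0.0158,0.1267,0,0,0],[-0.0433,-0.0158,0.1267,0,0,0],[-0.0433,-0.0158,0.1267,0,0,0],[-0.0433,-0.0158,0.1267,0,0,0]]

```text
time_s: 8.93
position: [0.4551, -0.1256, 0.1016]
tcp_rot: [[0.117, 0.993, -0.0], [0.993, -0.117, 0.0], [0.0, -0.0, -1.0]]
force: [0.0, 0.0, -3.7]
opening: 0.592
grasp_force: 30.0
```

```bash
python3 - <<'E'
from h import *
row((.4522,-.1266,.043),-6.7)
d=imaging.capture('wrist'); cv2.imwrite('pics/p1.png',d['frame'][:,:,::-1])
E
```

```text
t 8.93 p [ 0.4551 -0.1256  0.1016] F [ 0.   0.  -3.7] row [-0.0013 -0.0027  0.0587] [-0.03 -0.01  0.01]
```

View pics/p1.png

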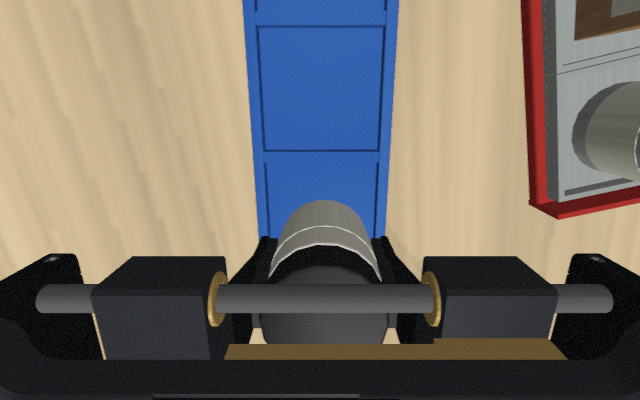

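The gripper is aligned with the tray and centred across it (tray edges 262 and 385, jar centre 323). I'll check the dividers at rows 150 and 26 against the fit before lowering.

```bash
python3 - <<'E'
from h import *
d=imaging.capture('wrist')
f=d['frame'][:, 300:345].astype(float).mean(1).sum(1); g=np.diff(f); i=[k for k in range(1,200) if abs(g[k])>12]; print([(k,round(g[k])) for k in i])
for z in(.016,.006): print(back(d,[[323,150],[323,26]],z).round(4))
# model: divider -90 (tops at -86..-94) and 0
for y in(-.094,-.086,-.004,.004):
    print(y, proj(d,[[.468+.1167*y,.0075+.9932*y,z] for z in(.016,.006)]).round(1).tolist())
row((.4522,-.1266,.043),-6.7)
E
```

```text
[(23, -24), (24, -66), (27, 86), (148, -107), (149, -30), (150, 108), (151, 32)]
[[ 0.4605 -0.0787  0.016 ]
 [ 0.47    0.0013  0.016 ]]
[[ 0.4603 -0.0803  0.006 ]
 [ 0.4702  0.0032  0.006 ]]
-0.094 [[319.4, 160.2], [319.6, 157.8]]
-0.086 [[319.4, 149.3], [319.5, 147.3]]
-0.004 [[318.8, 22.7], [319.0, 26.0]]
0.004 [[318.7, 8.7], [318.9, 12.6]]
t 9.03 p [ 0.4561 -0.126   0.1029] F [ 0.1 -0.2 -3.7] row [-0.001  -0.004   0.0599] [0.16 0.07 0.03]
```

Scaled: 0.058 m is 0.0967, -0.001 m is -0.0017.

Call:
play_rows:
  motion:
    - [[-0.0017,-0.0033,0.0333,0,0,0],[-0.0017,-0.0033,0.0667,0,0,0],[-0.0017,-0.0033,0.09,0,0,0],[-0.0017,-0.0033,0.0967,0,0,0],[-0.0017,-0.0033,0.0967,0,0,0],[-0.0017,-0.0033,0.0967,0,0,0]]

```text
time_s: 9.53
position: [0.4538, -0.1269, 0.0446]
tcp_rot: [[0.116, 0.993, 0.002], [0.993, -0.116, -0.001], [-0.001, 0.002, -1.0]]
force: [0.0, 0.5, -2.9]
opening: 0.593
grasp_force: 30.0
```

Scaled: 0.002 m is 0.0033, 0.001 m is 0.0017.

Call:
play_rows:
  motion:
    - [[0,0,0.0017,0,0,0],[0,0,0.0033,0,0,0],[0,0,0.0033,0,0,0]]

```text
time_s: 9.78
position: [0.4534, -0.1269, 0.0422]
tcp_rot: [[0.117, 0.993, 0.001], [0.993, -0.117, -0.001], [-0.001, 0.001, -1.0]]
force: [0.0, -0.2, -4.0]
opening: 0.592
grasp_force: 30.0
```

Scaled: 0.0015 m is 0.0025, 0.001 m is 0.0017.

Call:
play_rows:
  motion:
    - [[0,0,0.0017,0,0,0],[0,0,0.0025,0,0,0],[0,0,0.0025,0,0,0]]

```text
time_s: 10.03
position: [0.4533, -0.1269, 0.0412]
tcp_rot: [[0.117, 0.993, 0.001], [0.993, -0.117, -0.001], [-0.001, 0.001, -1.0]]
force: [-0.8, 0.3, 7.2]
opening: 0.594
grasp_force: 30.0
```

The jar touched the floor at the predicted height. Releasing it and lifting away.

Call:
play_rows:
  motion:
    - [[0,0,0,0,0,0],[0,0,0,0,0,0],[0,0,0,0,0,0],[0,0,0,0,0,0],[0,0,0,0,0,0],[0,0,0,0,0,0]]
  fingers: 0.087

```text
time_s: 10.53
position: [0.4529, -0.1267, 0.04]
tcp_rot: [[0.117, 0.993, -0.0], [0.993, -0.117, 0.0], [0.0, -0.0, -1.0]]
force: [-0.1, 0.1, -0.7]
opening: 0.948
grasp_force: 0.0
```

Scaled: -0.15 m is -0.25, -0.13 m is -0.2167.

Call:
play_rows:
  motion:
    - [[0,0,-0.0333,0,0,0],[0,0,-0.0917,0,0,0],[0,0,-0.1583,0,0,0],[0,0,-0.2167,0,0,0],[0,0,-0.25,0,0,0]]

```text
time_s: 10.95
position: [0.454, -0.1272, 0.1934]
tcp_rot: [[0.117, 0.993, 0.004], [0.993, -0.117, -0.002], [-0.002, 0.005, -1.0]]
force: [0.7, 0.2, 0.9]
opening: 0.995
grasp_force: 0.0
```

```bash
python3 - <<'E'
from h import *
row((.6437,.092,.17),3)
E
```

```text
t 10.95 p [ 0.454  -0.1272  0.1934] F [0.7 0.2 0.9] row [0.2399 0.1626 0.0237] [ 0.25  0.13 -9.72]
```

Scaled: 0.24 m is 0.4, 0.163 m is 0.2717, -9.7 degrees is -0.0808.

Call:
play_rows:
  motion:
    - [[0.4,0.2717,0.04,0,0,-0.0808],[0.4,0.2717,0.04,0,0,-0.0808],[0.4,0.2717,0.04,0,0,-0.0808],[0.4,0.2717,0.04,0,0,-0.0808],[0.4,0.2717,0.04,0,0,-0.0808],[0.4,0.2717,0.04,0,0,-0.0808],[0.4,0.2717,0.04,0,0,-0.0808],[0.4,0.2717,0.04,0,0,-0.0808]]

```text
time_s: 11.62
position: [0.6472, 0.0984, 0.1652]
tcp_rot: [[-0.057, 0.998, 0.005], [0.998, 0.057, 0.003], [0.002, 0.006, -1.0]]
force: [0.7, 0.3, 0.5]
opening: 0.996
grasp_force: 0.0
```

Scaled: 0.08 m is 0.1333, 0.05 m is 0.0833.

Call:
play_rows:
  motion:
    - [[0,0,0.0333,0,0,0],[0,0,0.0833,0,0,0],[0,0,0.1333,0,0,0],[0,0,0.1333,0,0,0],[0,0,0.1333,0,0,0],[0,0,0.1333,0,0,0]]

```text
time_s: 12.12
position: [0.6435, 0.0923, 0.087]
tcp_rot: [[-0.052, 0.999, 0.001], [0.999, 0.052, -0.0], [-0.0, 0.001, -1.0]]
force: [0.9, -0.2, -0.4]
opening: 1.001
grasp_force: 0.0
```

```bash
python3 - <<'E'
from h import *
row((.6437,.092,.05),3)
d=imaging.capture('wrist'); cv2.imwrite('pics/l1.png',d['frame'][:,:,::-1])
E
```

```text
t 12.12 p [0.6435 0.0923 0.087 ] F [ 0.9 -0.2 -0.4] row [-0.0003  0.0001  0.037 ] [ 0.07  0.01 -0.04]
```

View pics/l1.png

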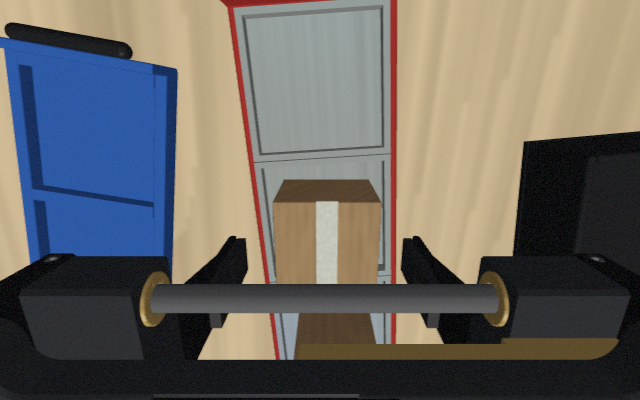

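The low carton is square and centred between the fingers, at columns 274–380. Lowering and gripping.

Scaled: 0.037 m is 0.0617, 0.03 m is 0.05.

Call:
play_rows:
  motion:
    - [[0,0,0.025,0,0,0],[0,0,0.05,0,0,0],[0,0,0.0617,0,0,0],[0,0,0.0617,0,0,0],[0,0,0.0617,0,0,0]]

```text
time_s: 12.58
position: [0.6435, 0.0925, 0.0501]
tcp_rot: [[-0.052, 0.999, 0.002], [0.999, 0.052, -0.0], [-0.0, 0.002, -1.0]]
force: [0.2, -0.2, -0.3]
opening: 0.999
grasp_force: 0.0
```

Call:
play_rows:
  motion:
    - [[0,0,0,0,0,0],[0,0,0,0,0,0],[0,0,0,0,0,0],[0,0,0,0,0,0],[0,0,0,0,0,0],[0,0,0,0,0,0],[0,0,0,0,0,0]]
  fingers: 0.03

```text
time_s: 13.17
position: [0.6435, 0.0926, 0.0495]
tcp_rot: [[-0.052, 0.999, 0.001], [0.999, 0.052, 0.0], [-0.0, 0.001, -1.0]]
force: [1.1, 0.5, 1.3]
opening: 0.684
grasp_force: 30.0
```

Call:
play_rows:
  motion:
    - [[0,0,-0.0333,0,0,0],[0,0,-0.0833,0,0,0],[0,0,-0.1333,0,0,0],[0,0,-0.1833,0,0,0],[0,0,-0.2167,0,0,0],[0,0,-0.2167,0,0,0]]

```text
time_s: 13.67
position: [0.6455, 0.0926, 0.1837]
tcp_rot: [[-0.052, 0.999, 0.009], [0.999, 0.052, -0.0], [-0.001, 0.009, -1.0]]
force: [1.0, 0.3, -2.1]
opening: 0.686
grasp_force: 30.0
```

```bash
python3 -c "
from h import *
row((.4637,-.0372,.18),-6.7)"
```

```text
t 13.67 p [0.6455 0.0926 0.1837] F [ 1.   0.3 -2.1] row [-0.1202 -0.1883  0.0021] [ 0.5  -0.    9.69]
```

Scaled: -0.187 m is -0.3117, -0.12 m is -0.2, 9.7 degrees is 0.0808.

Call:
play_rows:
  motion:
    - [[-0.0333,-0.05,0,0,0,0.0167],[-0.2,-0.3117,0,0,0,0.0808],[-0.2,-0.3117,0,0,0,0.0808],[-0.2,-0.3117,0,0,0,0.0808],[-0.2,-0.3117,0,0,0,0.0808],[-0.2,-0.3117,0,0,0,0.0808],[-0.2,-0.3117,0,0,0,0.0808],[-0.2,-0.3117,0,0,0,0.0808]]

```text
time_s: 14.33
position: [0.4607, -0.0372, 0.1779]
tcp_rot: [[0.12, 0.993, -0.003], [0.993, -0.12, 0.001], [0.001, -0.003, -1.0]]
force: [0.5, 0.2, -2.9]
opening: 0.69
grasp_force: 30.0
```

Scaled: 0.1 m is 0.1667, 0.08 m is 0.1333.

Call:
play_rows:
  motion:
    - [[0,0,0.0333,0,0,0],[0,0,0.0833,0,0,0],[0,0,0.1333,0,0,0],[0,0,0.1667,0,0,0],[0,0,0.1667,0,0,0],[0,0,0.1667,0,0,0]]

```text
time_s: 14.83
position: [0.4625, -0.0363, 0.0777]
tcp_rot: [[0.116, 0.993, -0.003], [0.993, -0.116, 0.001], [0.001, -0.003, -1.0]]
force: [1.0, -0.4, -2.5]
opening: 0.684
grasp_force: 30.0
```

```bash
python3 -c "
from h import *
row((.4637,-.0372,.0405),-6.7)"
```

```text
t 14.83 p [ 0.4625 -0.0363  0.0777] F [ 1.  -0.4 -2.5] row [-0.0008  0.0014  0.0372] [-0.16 -0.04  0.03]
```

Scaled: 0.036 m is 0.06, -0.001 m is -0.0017.

Call:
play_rows:
  motion:
    - [[-0.0017,0.0017,0.025,0,0,0],[-0.0017,0.0017,0.0467,0,0,0],[-0.0017,0.0017,0.0567,0,0,0],[-0.0017,0.0017,0.0583,0,0,0],[-0.0017,0.0017,0.06,0,0,0],[-0.0017,0.0017,0.06,0,0,0]]

```text
time_s: 15.33
position: [0.464, -0.0382, 0.0438]
tcp_rot: [[0.117, 0.993, 0.002], [0.993, -0.117, -0.001], [-0.0, 0.002, -1.0]]
force: [-0.2, -0.6, -2.2]
opening: 0.689
grasp_force: 30.0
```

Scaled: 0.002 m is 0.0033, 0.001 m is 0.0017.

Call:
play_rows:
  motion:
    - [[0,0,0.0017,0,0,0],[0,0,0.0033,0,0,0],[0,0,0.0033,0,0,0],[0,0,0.0033,0,0,0]]

```text
time_s: 15.67
position: [0.4633, -0.0381, 0.0413]
tcp_rot: [[0.117, 0.993, 0.0], [0.993, -0.117, -0.0], [-0.0, 0.0, -1.0]]
force: [0.1, -0.3, -2.5]
opening: 0.686
grasp_force: 30.0
```

Scaled: 0.001 m is 0.0017.

Call:
play_rows:
  motion:
    - [[0,0,0.0017,0,0,0],[0,0,0.0017,0,0,0],[0,0,0.0017,0,0,0]]

```text
time_s: 15.92
position: [0.4634, -0.0382, 0.0404]
tcp_rot: [[0.117, 0.993, 0.001], [0.993, -0.117, -0.0], [-0.0, 0.001, -1.0]]
force: [-0.7, 0.4, 3.4]
opening: 0.683
grasp_force: 30.0
```

Contact. Releasing and lifting.

Call:
play_rows:
  motion:
    - [[0,0,0,0,0,0],[0,0,0,0,0,0],[0,0,0,0,0,0],[0,0,0,0,0,0],[0,0,0,0,0,0],[0,0,0,0,0,0]]
  fingers: 0.087

```text
time_s: 16.42
position: [0.4632, -0.0381, 0.0399]
tcp_rot: [[0.117, 0.993, -0.0], [0.993, -0.117, 0.0], [0.0, -0.0, -1.0]]
force: [0.2, -1.0, 0.3]
opening: 0.983
grasp_force: 0.0
```

Scaled: -0.16 m is -0.2667, -0.13 m is -0.2167.

Call:
play_rows:
  motion:
    - [[0,0,-0.0333,0,0,0],[0,0,-0.0917,0,0,0],[0,0,-0.1583,0,0,0],[0,0,-0.2167,0,0,0],[0,0,-0.2667,0,0,0],[0,0,-0.2667,0,0,0]]

```text
time_s: 16.92
position: [0.4666, -0.039, 0.2054]
tcp_rot: [[0.117, 0.993, 0.012], [0.993, -0.117, -0.004], [-0.002, 0.012, -1.0]]
force: [0.9, 0.1, -0.1]
opening: 1.001
grasp_force: 0.0
```

```bash
python3 - <<'E'
from h import *
row((.655,.001,.19),3.5)
E
```

```text
t 16.92 p [ 0.4666 -0.039   0.2054] F [ 0.9  0.1 -0.1] row [0.0618 0.1822 0.0174] [  0.67   0.2  -10.21]
```

Scaled: 0.185 m is 0.3083, 0.01 m is 0.0167, -10.2 degrees is -0.085.

Call:
play_rows:
  motion:
    - [[0.1017,0.3083,0.0167,0,0,-0.085],[0.1017,0.3083,0.0167,0,0,-0.085],[0.1017,0.3083,0.0167,0,0,-0.085],[0.1017,0.3083,0.0167,0,0,-0.085],[0.1017,0.3083,0.0167,0,0,-0.085],[0.1017,0.3083,0.0167,0,0,-0.085],[0.1017,0.3083,0.0167,0,0,-0.085]]

```text
time_s: 17.5
position: [0.6543, 0.0013, 0.1882]
tcp_rot: [[-0.062, 0.998, -0.002], [0.998, 0.062, 0.0], [0.0, -0.002, -1.0]]
force: [-0.8, 1.1, 0.5]
opening: 0.998
grasp_force: 0.0
```

Scaled: 0.07 m is 0.1167, 0.05 m is 0.0833.

Call:
play_rows:
  motion:
    - [[0,0,0.0333,0,0,0],[0,0,0.0833,0,0,0],[0,0,0.1167,0,0,0],[0,0,0.1167,0,0,0],[0,0,0.1167,0,0,0],[0,0,0.1167,0,0,0]]

```text
time_s: 18.0
position: [0.654, 0.0005, 0.121]
tcp_rot: [[-0.06, 0.998, 0.001], [0.998, 0.06, -0.0], [-0.0, 0.001, -1.0]]
force: [1.4, 0.3, 0.2]
opening: 0.995
grasp_force: 0.0
```

```bash
python3 - <<'E'
from h import *
row((.655,.001,.064),3.5)
d=imaging.capture('wrist'); cv2.imwrite('pics/tc1.png',d['frame'][:,:,::-1])
E
```

```text
t 18.0 p [6.54e-01 5.00e-04 1.21e-01] F [1.4 0.3 0.2] row [0.0004 0.001  0.057 ] [ 0.04  0.01 -0.05]
```

View pics/tc1.png

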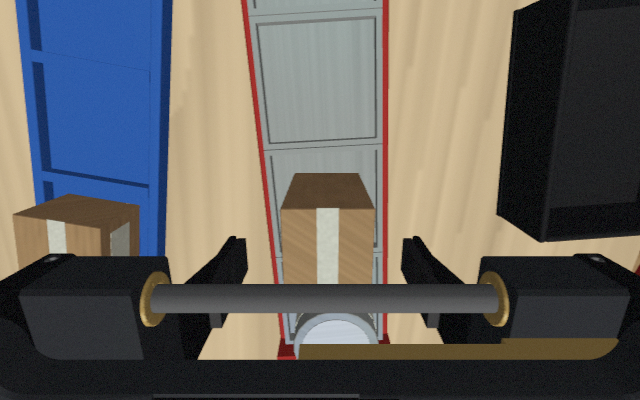

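The tall carton is centred at columns 282–374 and square to the fingers. The low carton stands in its blue bay at about (80,230).

Scaled: 0.057 m is 0.095, 0.04 m is 0.0667.

Call:
play_rows:
  motion:
    - [[0,0.0017,0.0333,0,0,0],[0,0.0017,0.0667,0,0,0],[0,0.0017,0.0917,0,0,0],[0,0.0017,0.095,0,0,0],[0,0.0017,0.095,0,0,0],[0,0.0017,0.095,0,0,0]]

```text
time_s: 18.55
position: [0.6562, 0.0007, 0.0647]
tcp_rot: [[-0.061, 0.998, 0.003], [0.998, 0.061, -0.0], [-0.001, 0.003, -1.0]]
force: [0.8, 0.2, 0.0]
opening: 0.996
grasp_force: 0.0
```

Call:
play_rows:
  motion:
    - [[0,0,0,0,0,0],[0,0,0,0,0,0],[0,0,0,0,0,0],[0,0,0,0,0,0],[0,0,0,0,0,0],[0,0,0,0,0,0],[0,0,0,0,0,0],[0,0,0,0,0,0]]
  fingers: 0.02

```text
time_s: 19.22
position: [0.6554, 0.0009, 0.0632]
tcp_rot: [[-0.061, 0.998, 0.001], [0.998, 0.061, -0.0], [-0.0, 0.001, -1.0]]
force: [0.3, -0.7, 0.6]
opening: 0.594
grasp_force: 30.0
```

Scaled: -0.13 m is -0.2167, -0.11 m is -0.1833.

Call:
play_rows:
  motion:
    - [[0,0,-0.0333,0,0,0],[0,0,-0.0833,0,0,0],[0,0,-0.1333,0,0,0],[0,0,-0.1833,0,0,0],[0,0,-0.2167,0,0,0],[0,0,-0.2167,0,0,0],[0,0,-0.2167,0,0,0]]

```text
time_s: 19.8
position: [0.6549, 0.0009, 0.193]
tcp_rot: [[-0.061, 0.998, 0.0], [0.998, 0.061, -0.0], [-0.0, 0.0, -1.0]]
force: [-0.6, 0.1, -3.9]
opening: 0.601
grasp_force: 30.0
```

```bash
python3 -c "
from h import *
row((.4743,.0522,.19),-6.7)"
```

```text
t 19.8 p [0.6549 0.0009 0.193 ] F [-0.6  0.1 -3.9] row [ 0.0621 -0.1772  0.0029] [2.000e-02 1.000e-02 1.017e+01]
```

Scaled: -0.177 m is -0.295, 0.062 m is 0.1033, 10.2 degrees is 0.085.

Call:
play_rows:
  motion:
    - [[0.0167,-0.05,0,0,0,0.0167],[0.1033,-0.295,0,0,0,0.085],[0.1033,-0.295,0,0,0,0.085],[0.1033,-0.295,0,0,0,0.085],[0.1033,-0.295,0,0,0,0.085],[0.1033,-0.295,0,0,0,0.085],[0.1033,-0.295,0,0,0,0.085]]

```text
time_s: 20.38
position: [0.4703, 0.053, 0.1908]
tcp_rot: [[0.116, 0.993, -0.007], [0.993, -0.116, 0.001], [-0.0, -0.007, -1.0]]
force: [0.4, 0.6, -4.7]
opening: 0.593
grasp_force: 30.0
```

Scaled: 0.1 m is 0.1667, 0.08 m is 0.1333.

Call:
play_rows:
  motion:
    - [[0,0,0.0333,0,0,0],[0,0,0.0833,0,0,0],[0,0,0.1333,0,0,0],[0,0,0.1667,0,0,0],[0,0,0.1667,0,0,0],[0,0,0.1667,0,0,0]]

```text
time_s: 20.88
position: [0.4746, 0.0518, 0.0913]
tcp_rot: [[0.118, 0.993, -0.004], [0.993, -0.118, 0.0], [-0.0, -0.004, -1.0]]
force: [0.4, 0.2, -4.3]
opening: 0.591
grasp_force: 30.0
```

```bash
python3 -c "
from h import *
row((.4743,.0522,.0545),-6.7)"
```

```text
t 20.88 p [0.4746 0.0518 0.0913] F [ 0.4  0.2 -4.3] row [ 0.0004 -0.0002  0.0368] [-0.21  0.   -0.05]
```

Scaled: 0.036 m is 0.06, 0.035 m is 0.0583.

Call:
play_rows:
  motion:
    - [[0,0,0.025,0,0,0],[0,0,0.0467,0,0,0],[0,0,0.0567,0,0,0],[0,0,0.0583,0,0,0],[0,0,0.06,0,0,0],[0,0,0.06,0,0,0],[0,0,0.06,0,0,0]]

```text
time_s: 21.47
position: [0.4754, 0.052, 0.0578]
tcp_rot: [[0.117, 0.993, 0.002], [0.993, -0.117, -0.0], [-0.0, 0.002, -1.0]]
force: [0.2, -0.8, -4.6]
opening: 0.595
grasp_force: 30.0
```

Scaled: 0.002 m is 0.0033, 0.001 m is 0.0017.

Call:
play_rows:
  motion:
    - [[0,0,0.0017,0,0,0],[0,0,0.0033,0,0,0],[0,0,0.0033,0,0,0],[0,0,0.0033,0,0,0]]

```text
time_s: 21.8
position: [0.4747, 0.0521, 0.0551]
tcp_rot: [[0.117, 0.993, 0.0], [0.993, -0.117, 0.0], [0.0, 0.0, -1.0]]
force: [-0.2, -0.4, -4.1]
opening: 0.593
grasp_force: 30.0
```

Scaled: 0.001 m is 0.0017, 0.0005 m is 0.0008.

Call:
play_rows:
  motion:
    - [[0,0,0.0008,0,0,0],[0,0,0.0017,0,0,0],[0,0,0.0017,0,0,0],[0,0,0.0017,0,0,0]]

```text
time_s: 22.13
position: [0.4747, 0.052, 0.0541]
tcp_rot: [[0.117, 0.993, 0.0], [0.993, -0.117, -0.0], [-0.0, 0.0, -1.0]]
force: [-0.6, 0.2, -2.1]
opening: 0.597
grasp_force: 30.0
```

Just touching. Half a millimetre more, then release.

Scaled: 0.0005 m is 0.0008.

Call:
play_rows:
  motion:
    - [[0,0,0.0008,0,0,0],[0,0,0.0008,0,0,0]]

```text
time_s: 22.3
position: [0.4747, 0.052, 0.0541]
tcp_rot: [[0.117, 0.993, 0.0], [0.993, -0.117, -0.0], [-0.0, 0.0, -1.0]]
force: [-0.6, -0.1, 4.5]
opening: 0.594
grasp_force: 30.0
```

Call:
play_rows:
  motion:
    - [[0,0,0,0,0,0],[0,0,0,0,0,0],[0,0,0,0,0,0],[0,0,0,0,0,0],[0,0,0,0,0,0],[0,0,0,0,0,0]]
  fingers: 0.087

```text
time_s: 22.8
position: [0.4747, 0.052, 0.0535]
tcp_rot: [[0.117, 0.993, 0.0], [0.993, -0.117, -0.0], [-0.0, 0.0, -1.0]]
force: [0.0, -0.1, 0.2]
opening: 0.95
grasp_force: 0.0
```

Scaled: -0.15 m is -0.25, -0.13 m is -0.2167.

Call:
play_rows:
  motion:
    - [[0,0,-0.0333,0,0,0],[0,0,-0.0917,0,0,0],[0,0,-0.1583,0,0,0],[0,0,-0.2167,0,0,0],[0,0,-0.25,0,0,0],[0,0,-0.25,0,0,0],[0,0,-0.25,0,0,0]]

```text
time_s: 23.38
position: [0.4752, 0.052, 0.2047]
tcp_rot: [[0.117, 0.993, 0.003], [0.993, -0.117, -0.0], [-0.0, 0.003, -1.0]]
force: [-0.4, 0.2, -0.6]
opening: 0.997
grasp_force: 0.0
```

```bash
python3 - <<'E'
from h import *
row((.667,-.0875,.19),5)
E
```

```text
t 23.38 p [0.4752 0.052  0.2047] F [-0.4  0.2 -0.6] row [-0.1161  0.2067  0.0153] [  0.18   0.02 -11.72]
```

Scaled: 0.207 m is 0.345, -0.116 m is -0.1933, -11.7 degrees is -0.0975.

Call:
play_rows:
  motion:
    - [[-0.1933,0.345,0.0233,0,0,-0.0975],[-0.1933,0.345,0.0233,0,0,-0.0975],[-0.1933,0.345,0.0233,0,0,-0.0975],[-0.1933,0.345,0.0233,0,0,-0.0975],[-0.1933,0.345,0.0233,0,0,-0.0975],[-0.1933,0.345,0.0233,0,0,-0.0975],[-0.1933,0.345,0.0233,0,0,-0.0975],[-0.1933,0.345,0.0233,0,0,-0.0975]]

```text
time_s: 24.05
position: [0.666, -0.0883, 0.1861]
tcp_rot: [[-0.085, 0.996, -0.005], [0.996, 0.085, 0.002], [0.002, -0.005, -1.0]]
force: [-0.3, 1.3, -0.7]
opening: 0.998
grasp_force: 0.0
```

Scaled: 0.09 m is 0.15, 0.08 m is 0.1333.

Call:
play_rows:
  motion:
    - [[0,0,0.0333,0,0,0],[0,0,0.0833,0,0,0],[0,0,0.1333,0,0,0],[0,0,0.15,0,0,0],[0,0,0.15,0,0,0],[0,0,0.15,0,0,0]]

```text
time_s: 24.55
position: [0.6657, -0.0865, 0.099]
tcp_rot: [[-0.087, 0.996, -0.002], [0.996, 0.087, 0.001], [0.001, -0.002, -1.0]]
force: [0.6, -0.5, 0.4]
opening: 1.004
grasp_force: 0.0
```

```bash
python3 - <<'E'
from h import *
row((.667,-.0875,.05),5)
d=imaging.capture('wrist'); cv2.imwrite('pics/tn1.png',d['frame'][:,:,::-1])
E
```

```text
t 24.55 p [ 0.6657 -0.0865  0.099 ] F [ 0.6 -0.5  0.4] row [-0.0011  0.0014  0.049 ] [-0.13 -0.06  0.01]
```

View pics/tn1.png

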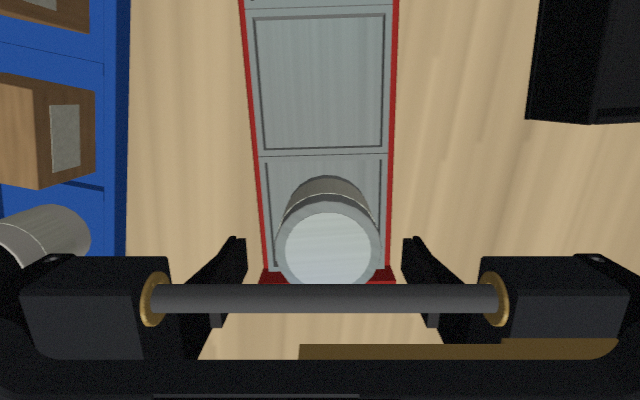

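The tin is centred between the fingers at columns 274–382. The placed packs stand in the blue bays on the left side of the picture. Lowering and gripping.

Scaled: 0.048 m is 0.08, -0.001 m is -0.0017.

Call:
play_rows:
  motion:
    - [[-0.0017,0.0017,0.0333,0,0,0],[-0.0017,0.0017,0.0667,0,0,0],[-0.0017,0.0017,0.08,0,0,0],[-0.0017,0.0017,0.08,0,0,0],[-0.0017,0.0017,0.08,0,0,0],[-0.0017,0.0017,0.08,0,0,0]]

```text
time_s: 25.1
position: [0.6689, -0.0886, 0.0533]
tcp_rot: [[-0.087, 0.996, 0.003], [0.996, 0.087, -0.001], [-0.001, 0.003, -1.0]]
force: [0.8, 0.3, 0.2]
opening: 1.0
grasp_force: 0.0
```

Call:
play_rows:
  motion:
    - [[0,0,0,0,0,0],[0,0,0,0,0,0],[0,0,0,0,0,0],[0,0,0,0,0,0],[0,0,0,0,0,0],[0,0,0,0,0,0],[0,0,0,0,0,0],[0,0,0,0,0,0]]
  fingers: 0.03

```text
time_s: 25.77
position: [0.6679, -0.0883, 0.0518]
tcp_rot: [[-0.087, 0.996, 0.0], [0.996, 0.087, -0.0], [-0.0, 0.0, -1.0]]
force: [-0.4, -0.7, 2.3]
opening: 0.708
grasp_force: 30.0
```

Scaled: -0.14 m is -0.2333, -0.11 m is -0.1833.

Call:
play_rows:
  motion:
    - [[0,0,-0.0333,0,0,0],[0,0,-0.0833,0,0,0],[0,0,-0.1333,0,0,0],[0,0,-0.1833,0,0,0],[0,0,-0.2333,0,0,0],[0,0,-0.2333,0,0,0],[0,0,-0.2333,0,0,0]]

```text
time_s: 26.35
position: [0.6683, -0.0885, 0.1925]
tcp_rot: [[-0.087, 0.996, 0.003], [0.996, 0.087, -0.001], [-0.001, 0.003, -1.0]]
force: [-0.3, 0.1, -4.6]
opening: 0.708
grasp_force: 30.0
```

```bash
python3 -c "
from h import *
row((.4845,.1416,.19),-6.7)"
```

```text
t 26.35 p [ 0.6683 -0.0885  0.1925] F [-0.3  0.1 -4.6] row [ 0.2451 -0.1631  0.0019] [ 0.15  0.05 11.68]
```

Scaled: 0.245 m is 0.4083, -0.163 m is -0.2717, 11.7 degrees is 0.0975.

Call:
play_rows:
  motion:
    - [[0.0417,-0.0283,0,0,0,0.0167],[0.4083,-0.2717,0.0033,0,0,0.0975],[0.4083,-0.2717,0.0033,0,0,0.0975],[0.4083,-0.2717,0.0033,0,0,0.0975],[0.4083,-0.2717,0.0033,0,0,0.0975],[0.4083,-0.2717,0.0033,0,0,0.0975],[0.4083,-0.2717,0.0033,0,0,0.0975],[0.4083,-0.2717,0.0033,0,0,0.0975]]

```text
time_s: 27.02
position: [0.4758, 0.1449, 0.1865]
tcp_rot: [[0.114, 0.993, -0.014], [0.993, -0.114, 0.001], [-0.001, -0.014, -1.0]]
force: [-0.9, -0.2, -4.2]
opening: 0.706
grasp_force: 30.0
```

```bash
python3 -c "
from h import *
row((.4845,.1416,.08),-6.7)"
```

```text
t 27.02 p [0.4758 0.1449 0.1865] F [-0.9 -0.2 -4.2] row [-0.0022  0.0105  0.1063] [-0.78  0.03  0.14]
```

Scaled: 0.11 m is 0.1833, 0.03 m is 0.05.

Call:
play_rows:
  motion:
    - [[0,0,0,0,0,0],[0,0,0.05,0,0,0],[0,0,0.1,0,0,0],[0,0,0.15,0,0,0],[0,0,0.1833,0,0,0],[0,0,0.1833,0,0,0],[0,0,0.1833,0,0,0]]

```text
time_s: 27.6
position: [0.4832, 0.1409, 0.0776]
tcp_rot: [[0.118, 0.993, -0.005], [0.993, -0.118, -0.001], [-0.001, -0.005, -1.0]]
force: [0.4, -0.3, -4.4]
opening: 0.709
grasp_force: 30.0
```

```bash
python3 -c "
from h import *
row((.4845,.1416,.0428),-6.7)"
```

```text
t 27.6 p [0.4832 0.1409 0.0776] F [ 0.4 -0.3 -4.4] row [0.0009 0.0013 0.0348] [-0.27  0.06 -0.07]
```

Scaled: 0.035 m is 0.0583, 0.034 m is 0.0567.

Call:
play_rows:
  motion:
    - [[0,0,0.025,0,0,0],[0,0,0.0467,0,0,0],[0,0,0.055,0,0,0],[0,0,0.0567,0,0,0],[0,0,0.0583,0,0,0],[0,0,0.0583,0,0,0],[0,0,0.0583,0,0,0]]

```text
time_s: 28.18
position: [0.4848, 0.1417, 0.0454]
tcp_rot: [[0.117, 0.993, 0.002], [0.993, -0.117, 0.0], [0.0, 0.002, -1.0]]
force: [0.2, 0.7, -3.6]
opening: 0.706
grasp_force: 30.0
```

Scaled: 0.002 m is 0.0033, 0.001 m is 0.0017.

Call:
play_rows:
  motion:
    - [[0,0,0.0017,0,0,0],[0,0,0.0033,0,0,0],[0,0,0.0033,0,0,0],[0,0,0.0033,0,0,0]]

```text
time_s: 28.52
position: [0.4843, 0.1417, 0.0427]
tcp_rot: [[0.117, 0.993, 0.001], [0.993, -0.117, 0.0], [0.0, 0.001, -1.0]]
force: [0.3, 0.4, -1.4]
opening: 0.707
grasp_force: 30.0
```

Scaled: 0.0005 m is 0.0008.

Call:
play_rows:
  motion:
    - [[0,0,0.0008,0,0,0],[0,0,0.0008,0,0,0]]

```text
time_s: 28.68
position: [0.4844, 0.1417, 0.0427]
tcp_rot: [[0.117, 0.993, 0.001], [0.993, -0.117, 0.0], [0.0, 0.001, -1.0]]
force: [-1.6, 0.2, 3.8]
opening: 0.705
grasp_force: 30.0
```

Call:
play_rows:
  motion:
    - [[0,0,0,0,0,0],[0,0,0,0,0,0],[0,0,0,0,0,0],[0,0,0,0,0,0],[0,0,0,0,0,0],[0,0,0,0,0,0]]
  fingers: 0.087

```text
time_s: 29.18
position: [0.4841, 0.1416, 0.0419]
tcp_rot: [[0.117, 0.993, -0.0], [0.993, -0.117, -0.0], [-0.0, -0.0, -1.0]]
force: [-1.1, -0.2, -0.3]
opening: 0.987
grasp_force: 0.0
```

Scaled: -0.25 m is -0.4167, -0.21 m is -0.35.

Call:
play_rows:
  motion:
    - [[0,0,-0.0333,0,0,0],[0,0,-0.0917,0,0,0],[0,0,-0.1583,0,0,0],[0,0,-0.2167,0,0,0],[0,0,-0.2833,0,0,0],[0,0,-0.35,0,0,0],[0,0,-0.4167,0,0,0],[0,0,-0.4167,0,0,0]]

```text
time_s: 29.85
position: [0.4886, 0.1422, 0.3]
tcp_rot: [[0.117, 0.993, 0.017], [0.993, -0.117, 0.001], [0.003, 0.017, -1.0]]
force: [1.2, 0.7, 0.2]
opening: 1.004
grasp_force: 0.0
```

Scaled: 0.1 m is 0.1667, 0.05 m is 0.0833.

Call:
play_rows:
  motion:
    - [[0,0.0833,-0.0333,0,0,0],[0,0.1667,-0.0667,0,0,0],[0,0.1667,-0.0667,0,0,0],[0,0.1667,-0.0667,0,0,0],[0,0.1667,-0.0667,0,0,0],[0,0.1667,-0.0667,0,0,0]]

```text
time_s: 30.35
position: [0.5819, 0.13, 0.3307]
tcp_rot: [[0.117, 0.993, -0.004], [0.993, -0.117, 0.0], [-0.0, -0.004, -1.0]]
force: [-0.2, -0.2, -0.3]
opening: 0.999
grasp_force: 0.0
```

```bash
python3 - <<'E'
from h import *
d=imaging.capture('wrist'); cv2.imwrite('pics/f1.png',d['frame'][:,:,::-1])
d=imaging.capture('scene'); cv2.imwrite('pics/f2.png',cv2.resize(d['frame'][130:290,220:460,::-1],None,fx=3,fy=3))
E
```

```text
(no output)
```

View pics/f1.png

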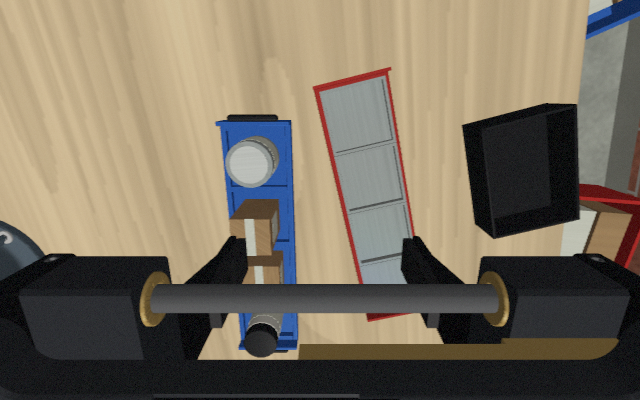

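View pics/f2.png

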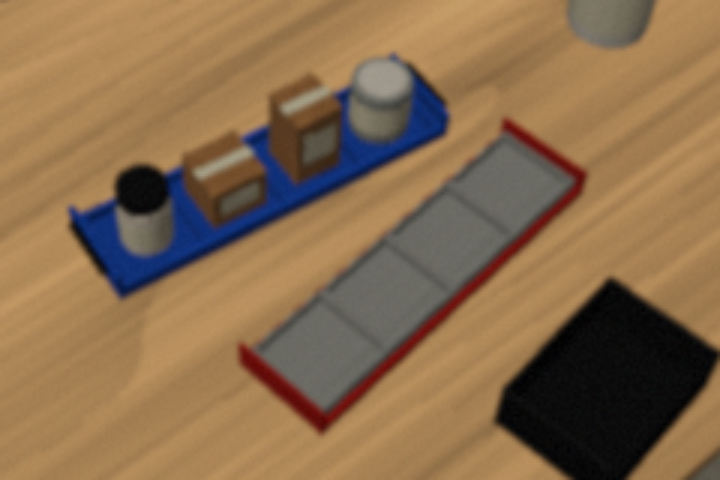

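Both pictures show all four packs upright in the blue bays. From left to right they are tin, tall carton, low carton and jar, so the order is reversed as asked, and the red rack is empty. Handing in.

```bash
python3 -c "
from rig import bot
print(bot.hand_in())"
```

```text
the job is handed in; nothing more can be done
None
```

The job is handed in: all four packs stand upright and released in the blue tray in reverse order (left to right: tin, tall carton, low carton, jar), the paint can and hammer were not touched, and it took about 30 s of the 112 s allowed.

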